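Close a split sensor housing in its corner stop and hold it pressed

TASK

First slide the loose lower half of the sensor housing (the open tray with two dowels) across the mat, without lifting or tipping it, into the corner stop, so that two of its sides lie flush against both rails. Then pick up the upper half by its rib and fit it over the dowels, big hole on big dowel, until the halves meet with no gap, and press the pair together firmly, with at least 8 N. Finish while still gripping the rib and pressing down, without letting go; leave the solder spool, side cutters and fuse tin where they are.

Things in the scene. Friction and masses are not known exactly. Their poses are not given: they have to be found in the camera images.
- corner_stop: Fixed L of two dark steel rails, 12 mm thick, 18 mm high, on the mat. Origin: inner corner at mat level. Near rail (robot side): inner face on x = 0, runs from y = -60 mm to 0, solid at -x. End rail: inner face on y = 0, runs from x = 0 to +112 mm, solid at +y. The lower half belongs in the quarter x > 0, y < 0; home, its origin is at (+45, -30) mm, its x axis along the stop's
- lower_half: Loose grey plastic tray, 90 (x) x 60 (y) x 26 mm high to its flat rim, open on top with a small circuit board inside, 0.4 kg. Origin: centre of its underside. Two upright steel dowels on its long centre line stand 12.5 mm above the rim (tips at 38.5 mm), tapering over their top 4.5 mm. It starts right of the corner stop and farther from the robot, turned up to 0.35 rad from straight
- big_dowel (a point): Foot of the big dowel (10 mm diameter), at rim height: (+33, 0, 26) mm on the lower half, at the end away from the robot
- small_dowel (a point): Foot of the small dowel (7 mm diameter), at rim height: (-33, 0, 26) mm on the lower half, at the end toward the robot
- upper_half: Loose grey plastic lid, 90 (x) x 60 (y) x 16 mm plate, 0.16 kg, lying on the mat right of the lower half. Origin: centre of its underside; seated, 26 mm above the lower half's origin, axes parallel. A solid finger rib stands on its middle: 40 mm long (x), 16 mm wide (y), from 16 to 42 mm high; grip it across y from above. Two through holes take the dowels with 1 mm play all round
- big_hole (a point): Centre of the big hole (12 mm) at the lid's underside: (+33, 0, 0) mm on the upper half, at the end away from the robot
- small_hole (a point): Centre of the small hole (9 mm) at the lid's underside: (-33, 0, 0) mm on the upper half, at the end toward the robot
- solder_spool: Bystander: spool of solder wire with black flanges, 49 mm diameter, 38 mm high, loose; origin under its centre. It stands behind the fixed monitor that the arm must reach over: top edge 0.42 m high at world x = 0.37, leaning over the work, from y = -0.33 to +0.26
- side_cutters: Bystander: small side cutters with red handles lying flat, 45 x 113 x 12 mm, long along their y, loose; origin under their centre. The fixed hand rail of the cart runs left of them at world y = 0.26 to 0.29, x = 0.2 to 0.8, 0.24 m high: lift the hand over it
- spare_fuse_tin: Bystander: round tin, blue lid on white, 51 mm diameter, 22 mm high, loose; origin under its centre. Near it, behind the work, stands the fixed black equipment case: front face at world x = 0.66, y = -0.35 to +0.02, 0.43 m high: move the hand sideways in front of it

How it is judged:
On the way, in this order (a step that is already met when the one before it is completed fails the run):
1. the lower half lies flush in the corner stop, the upper half still on the mat (x of lower_half in the frame of corner_stop between 0.04 and 0.05 m and y of lower_half in the frame of corner_stop between -0.035 and -0.025 m and angle between the x axis of lower_half and the x axis of corner_stop, either way round below 0.06 rad and height (world z) of lower_half below 0.006 m and height (world z) of upper_half below 0.01 m), for 0.2 s.
2. the gripper has lifted the upper half, the lower half still in the corner stop (x of lower_half in the frame of corner_stop between 0.04 and 0.05 m and y of lower_half in the frame of corner_stop between -0.035 and -0.025 m and angle between the x axis of lower_half and the x axis of corner_stop, either way round below 0.06 rad and height (world z) of lower_half below 0.006 m and height (world z) of upper_half above 0.03 m and contact force between the fingers and upper_half above 1 N), for 0.1 s.
At the end, for the whole second after the job is handed in: Lower half within 5 mm and 0.06 rad of home against both rails; upper half on it, holes over dowels within 3 mm, gap under 2 mm, tilt under 0.06 rad between them; the halves press on each other with over 8 N and the fingers still hold the upper half (over 3 N on it), at rest (x of lower_half in the frame of corner_stop between 0.04 and 0.05 m and y of lower_half in the frame of corner_stop between -0.035 and -0.025 m and angle between the x axis of lower_half and the x axis of corner_stop, either way round below 0.06 rad and height (world z) of lower_half below 0.006 m and z of upper_half in the frame of lower_half between 0.022 and 0.028 m and horizontal distance between big_hole and big_dowel below 0.003 m and horizontal distance between small_hole and small_dowel below 0.003 m and angle between the z axis of lower_half and the z axis of upper_half, either way round below 0.06 rad and contact force between lower_half and upper_half above 8 N and contact force between the fingers and upper_half above 3 N and linear speed of upper_half below 0.02 m/s); the arm keeps its last pose, push and grip.
It fails at once if the lower half is lifted or tipped (height (world z) of lower_half above 0.012 m or angle between lower_half's own z axis and vertical above 0.15 rad).
It fails at once if the solder spool is moved by more than 30 mm (distance of solder_spool from where it was at the start of the episode above 0.03 m).
It fails at once if the side cutters is moved by more than 30 mm (distance of side_cutters from where it was at the start of the episode above 0.03 m).
It fails at once if the spare fuse tin is moved by more than 30 mm (distance of spare_fuse_tin from where it was at the start of the episode above 0.03 m).
It also fails if it takes over 72 s, if anything falls off the work surface, if the arm or the gripper's body presses on something with over 40 N, if the wrist force passes 120 N, or if a joint passes its speed limit or range.

ROBOT

A 7-joint arm with a two-finger parallel gripper is mounted at the origin on a cart in front of the work surface, level with it; the furniture and walls round the work are solid. World frame = base frame: x ahead of the robot, y to its left, z up, the work surface at z = 0. Lengths are in m, angles in rad, forces in N, time in s.
With the tool pointing down it reaches from about 0.425 to 0.925 m from the base axis. Payload 6.8 kg.
Tool frame: the origin (TCP) lies midway between the tips of the shut fingers; the grasp point (between the pads) lies 19 mm behind it; z points along the fingers, y is the line along which they close (so a half turn about z gives the same grasp; the last joint's range is limited). The gripper opens to 85 mm and grips with 20 to 120 N. Pads are 22 mm wide; open, the fingers measure 114 mm over their backs; the gripper's body (76 mm by 85 mm) begins 54 mm behind the grasp point. The pads swing forward as they close: fully open they stand 13 mm farther back than shut.
Start: joints at [1.194, 0.477, 0.022, 1.555, -0.011, 1.109, -0.083], TCP at [0.179, -0.651, 0.231] pointing down, gripper open.
Joint ranges: [-2.96, 2.96], [-0.34, 2.1], [-1.41, 1.46], [0.24, 2.44], [-1.37, 4.51], [0.17, 1.92], [-2.96, 2.96]. Speed limits (rad/s): [2.39, 2.39, 3.14, 3.14, 3.14, 3.14, 3.14].

INTERFACE

Orientations are given as a unit quaternion [x, y, z, w].
In Python, from plant import * gives the robot as it stands.
- The arm moves only by the tool step_arm, never from a script. Its arguments are lists of equal length, an entry for each row: "offset": the shift along the world's x, y, z in units of 40 cm (1.0 is 40 cm), a list of three; "roll": the turn about the world's z in units of 90 degrees (1.0 is 90 degrees). A call has 1 to 5 rows; each row is the pose to reach, as a shift and turn from the pose commanded when the call began; what a row does not reach only later rows make up. A row lasts 1/10 s, in which the tool goes at most 50 mm and 8.59 degrees, less where a joint would pass 70% of its speed; a pose out of reach is approached as far as the arm can. A call with a number of a shift or a turn outside -1 to 1 is refused whole. A call with a gripper value outside its range is refused whole. "gripper" is the opening in per cent of the stroke, from 0 (shut) to 100 (fully open), set as the call begins (left out, the last holds). The fingers move at their own pace and stop on an object; "squeeze" is the grip in N (left out, the last holds). Time passes only in rows, so rows that repeat a pose let the fingers close. It gives the time, the measured TCP pose, the force, the opening and the grip force at its end, in the units of the state.
- get_state(): the state, without advancing time (a new reading comes with each control period).
- snapshot(name): name is "side" or "top"; returns a dict with "pixels" (400x640x3 uint8, blue, green, red), "mtx" (3x3 intrinsics, pixels), "R" (3x3) and "t" (3): a world point X has camera coordinates R X + t. Camera axes: x right, y down, z forward; pixel columns grow to the right and rows downward; lengths in m; the calibration is good to about 2 mm. A picture is of the moment at which its call begins. There is no depth.
- sign_off(): hands the job in; it is judged then, once.
Trained networks look in the newest picture that a camera, given by its name, has taken for a name from the list of things; names that differ only in an ending like _2 or _b are one class to them, and where a whole thing is asked for, a point or a joint stands for the part that bears it (a point fixed in the world has none). Each returns a list of dicts, best first, with "p" (0 to 1); they miss things now and then, are a little off and sometimes report something else, mostly with a low value. They report only what shows in the picture. A call takes as long as a camera call.
- masks_of(camera, query): "mask" (400x640 bool, what is visible of it) and "xy" ([column, row] in pixels, amid what is visible of it).
The state is a dict: "time_s": time; "joints": joint angles; "qd": joint speeds; "joint_efforts": joint torques, N m; "eef_pos": TCP position; "tool_rot": TCP orientation; "force": force on the tool from outside, world axes, zero at the start; "ft_torque": the same for the moment, N m; "opening": opening from 0.0 (shut) to 1.0 (fully open); "grasp_force": force on a finger pad.
Only numpy, scipy, OpenCV 4.12 (cv2) and the standard library are available. Lean on these libraries where they do the work, as an engineer would, in place of code of your own. Each camera call takes 0.05 s, during which the arm holds its last target. There are 200 camera calls.

## Working session

There is one attempt and no reset: what is moved stays moved. The work goes in short steps, Python scripts to look and compute and a tool call to move; the robot and the scene stay as the last step left them, time stands still between calls to the robot, and variables do not carry over. Pictures are saved under pics/ and viewed, at most 10 in all, crops included, and the job is handed in when it is done.

Besides the shell and the picture viewer there is one more tool, called after "Emit:" as name(argument=value, ...) on one line, values as JSON. step_arm: Moves the arm, as the interface text tells. Its arguments: {"type":"object","properties":{"offset":{"type":"array"},"roll":{"type":"array"},"gripper":{"type":"number"},"squeeze":{"type":"number"}},"required":["offset","roll"]}

```bash
mkdir -p pics; ls; python3 - <<'E'
from plant import *
import cv2,json
for n in("top","side"):
    s=snapshot(n); cv2.imwrite(f"pics/{n}0.png",s["pixels"]); print(n,s["mtx"].tolist(),s["R"].tolist(),s["t"].tolist())
    for q in("corner_stop","lower_half","upper_half","big_dowel","small_dowel","big_hole","small_hole","solder_spool","side_cutters","spare_fuse_tin"):
        print(q,[(round(d["p"],2),[round(float(v),1) for v in d["xy"]],int(d["mask"].sum())) for d in masks_of(n,q)[:3]])
print(get_state())
E
```

```text
pics
top [[380.1289141777095, 0.0, 319.36477666529066], [0.0, 380.1289141777095, 201.0119289312846], [0.0, 0.0, 1.0]] [[0.16039184529531939, -0.987050552129813, 0.00237981154589034], [-0.9660475119373233, -0.15747278079469235, -0.20482804492669987], [0.20255039037846786, 0.030553737071238908, -0.978795079936813]] [-0.19308990748586846, 0.5760924162520807, 0.892697315120249]
corner_stop [(0.23, [380.6, 225.7], 789)]
lower_half [(0.71, [300.8, 205.1], 820)]
upper_half [(0.7, [251.1, 130.3], 328), (0.61, [377.7, 227.7], 876)]
big_dowel [(0.88, [300.7, 202.4], 816), (0.28, [290.7, 253.0], 307)]
small_dowel [(0.81, [297.0, 204.2], 826)]
big_hole [(0.69, [376.5, 227.2], 833)]
small_hole [(0.84, [379.2, 227.3], 873), (0.15, [290.5, 256.2], 324)]
solder_spool [(0.72, [290.9, 254.8], 280)]
side_cutters [(0.7, [254.2, 129.4], 229), (0.3, [378.2, 228.2], 867)]
spare_fuse_tin [(0.61, [427.9, 221.0], 326)]
side [[385.8751007949462, 0.0, 320.59065111820684], [0.0, 385.8751007949462, 199.4343880465458], [0.0, 0.0, 1.0]] [[-0.9984639391256723, 0.05350791640769613, -0.014375852926089583], [0.04507309
[... 668 characters left out ...]
 1.1, 'joints': array([ 1.19392966,  0.47699503,  0.02240866,  1.55539302, -0.01150962,
        1.10927221, -0.08315793]), 'qd': array([ 0.00069985,  0.00102841,  0.0007431 ,  0.00114025, -0.00176003,
       -0.00072402,  0.0004508 ]), 'joint_efforts': array([-1.46436460e-04, -5.96345544e+01,  1.60642684e+00, -2.81550747e+01,
        1.24444353e-02,  1.46195027e-03,  3.85971020e-05]), 'eef_pos': array([ 0.1792542 , -0.65079401,  0.23131436]), 'tool_rot': array([9.90990231e-01, 1.33934167e-01, 1.55266675e-05, 2.78641417e-05]), 'force': array([-0.706316  ,  0.51953129, -0.21335025]), 'ft_torque': array([-0.00015894,  0.02091694, -0.04344756]), 'grasp_force': 0.0, 'opening': 0.9994182503031555}
```

```bash
python3 - <<'E'
import cv2
a=cv2.imread("pics/top0.png");b=cv2.imread("pics/side0.png")
cv2.imwrite("pics/top0c.png",cv2.resize(a[95:295,210:460],None,fx=3,fy=3,interpolation=cv2.INTER_CUBIC)[:600,:750])
cv2.imwrite("pics/side0c.png",cv2.resize(b[140:340,210:460],None,fx=3,fy=3,interpolation=cv2.INTER_CUBIC)[:600,:750])
E
```

```text
(no output)
```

View pics/top0c.png

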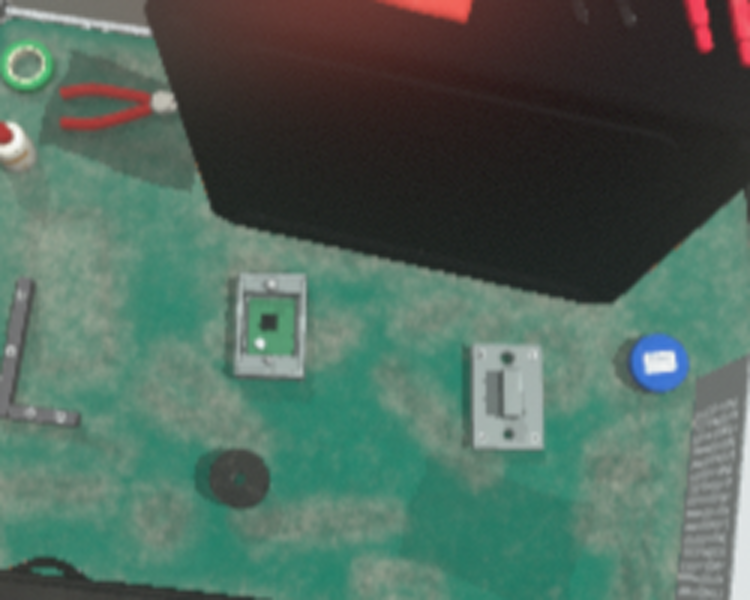

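View pics/side0c.png

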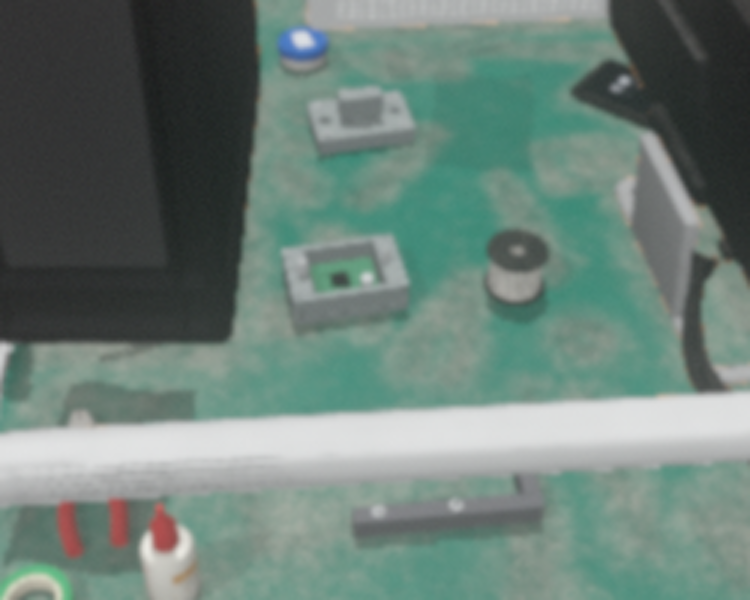

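Top view: the stop is an L at about px (213,232), the tray at (300,204), the lid at (379,227), the spool at (290,254) and the tin at (430,216). The side view agrees. The tray and lid are both turned slightly left of straight. Next I'll fit box models to the masks in both views.

```bash
cat > h.py <<'E'
from plant import *
import numpy as np, cv2
from scipy.optimize import minimize
def box(x0,x1,y0,y1,z0,z1): return np.array([[x,y,z] for x in(x0,x1) for y in(y0,y1) for z in(z0,z1)])
M={"lower_half":[box(-.045,.045,-.03,.03,0,.026)],
"upper_half":[box(-.045,.045,-.03,.03,0,.016),box(-.02,.02,-.008,.008,.016,.042)],
"corner_stop":[box(-.012,0,-.06,.012,0,.018),box(-.012,.112,0,.012,0,.018)],
"solder_spool":[np.array([[.0245*np.cos(a),.0245*np.sin(a),z] for a in np.arange(0,6.28,.3) for z in(0,.038)])],
"spare_fuse_tin":[np.array([[.0255*np.cos(a),.0255*np.sin(a),z] for a in np.arange(0,6.28,.3) for z in(0,.022)])]}
def place(P,p,z=0):
    c,s=np.cos(p[2]),np.sin(p[2]); return P@np.array([[c,s,0],[-s,c,0],[0,0,1]])+[p[0],p[1],z]
def proj(s,X):
    c=X@np.asarray(s["R"]).T+s["t"]; u=c@np.asarray(s["mtx"]).T; return u[:,:2]/u[:,2:]
def ray(s,uv,z):
    R,t,K=(np.asarray(s[k]) for k in("R","t","mtx")); d=R.T@np.linalg.solve(K,[*uv,1]); c=-R.T@t
    return c+d*(z-c[2])/d[2]
def render(s,name,p,z=0):
    S=4; im=np.zeros((400*S,640*S),np.uint8)
    for P in M[name]:
        uv=(proj(s,place(P,p,z))+.5)*S-.5
        cv2.fillConvexPoly(im,cv2.convexHull(np.round(uv*16).astype(np.int32)),255,shift=4)
    return cv2.GaussianBlur(cv2.resize(im,(640,400),interpolation=cv2.INTER_AREA).astype(np.float32)/255,(0,0),1)
def fit(views,name,p0,z=0):
    """views: list of (snap,mask)"""
    T=[cv2.GaussianBlur(m.astype(np.float32),(0,0),1) for _,m in views]
    f=lambda q:sum(((render(s,name,[q[0]/100,q[1]/100,q[2]/10],z)-t)**2).sum() for (s,_),t in zip(views,T))
    r=minimize(f,np.array([p0[0]*100,p0[1]*100,p0[2]*10]),method="Nelder-Mead",options=dict(initial_simplex=np.array([p0[0]*100,p0[1]*100,p0[2]*10])+np.array([[0,0,0],[1,0,0],[0,1,0],[0,0,1.5]]),xatol=.005,fatol=.1))
    return np.array([r.x[0]/100,r.x[1]/100,r.x[2]/10]),r.fun
E
python3 - <<'E'
from h import *
S={n:snapshot(n) for n in("top","side")}
G={"lower_half":{"top":(301,204),"side":(324,232)},"upper_half":{"top":(378,228),"side":(330,178)},
"solder_spool":{"top":(291,254),"side":(377,229)},"spare_fuse_tin":{"top":(429,217),"side":(312,157)}}
for n,g in G.items():
    V=[]
    for c,uv in g.items():
        ds=[d for q in([n]+(["small_dowel"] if n[0]=="l" else ["small_hole"] if n[0]=="u" else [])) for d in masks_of(c,q) if np.hypot(*(np.array(d["xy"])-uv))<8]
        if ds: V.append((S[c],ds[0]["mask"],c))
    p0=[*ray(S["top"],g["top"],.013)[:2],.1]
    for sub in [V]+[[v] for v in V]: print(n,[v[2] for v in sub],*fit([v[:2] for v in sub],n,p0))
im=S["top"]["pixels"].astype(int); hsv=cv2.cvtColor(S["top"]["pixels"],cv2.COLOR_BGR2HSV)
m=np.zeros((400,640),bool); r=(slice(183,242),slice(205,240)); m[r]=(hsv[r][...,1]<70)&(hsv[r][...,2]<120)
n,l,st,_=cv2.connectedComponentsWithStats(m.astype(np.uint8)); k=1+np.argmax(st[1:,4]); m=l==k; print(st[k])
p0=[*ray(S["top"],(216,229),.018)[:2],0.]
print("stop top",*fit([(S["top"],m)],"corner_stop",p0))
p,_=fit([(S["top"],m)],"corner_stop",p0)
print("stop pred side",proj(S["side"],place(M["corner_stop"][0],p)).round(0).tolist())
for r_ in range(185,242,3): print(''.join('#' if v else '.' for v in m[r_,205:240]))
E
```

```text
lower_half ['top', 'side'] [ 0.59330088 -0.04778992  0.14525114] 12.848255157470703
lower_half ['top'] [ 0.59345806 -0.04793858  0.15234653] 7.224061965942383
lower_half ['side'] [ 0.59303466 -0.04717829  0.13993521] 3.937922954559326
upper_half ['top', 'side'] [ 0.56590696 -0.2594758   0.13489705] 14.978981018066406
upper_half ['top'] [ 0.56603537 -0.25946655  0.13233217] 10.670581817626953
upper_half ['side'] [ 0.5656189  -0.25954092  0.15036228] 3.6361069679260254
solder_spool ['top', 'side'] [ 0.45862935 -0.04486392  0.22925561] 15.358695983886719
solder_spool ['top'] [ 0.45841418 -0.04567307  0.17880051] 6.997182369232178
solder_spool ['side'] [ 0.45868828 -0.04377113  0.27423415] 6.2944817543029785
spare_fuse_tin ['top', 'side'] [ 0.61608362 -0.38557417  0.06048878] 10.859585762023926
spare_fuse_tin ['top'] [ 0.61619749 -0.38564359  0.18658822] 4.049525737762451
spare_fuse_tin ['side'] [ 0.61481194 -0.38460038  0.17254472] 5.86599063873291
[207 188  30  51 413]
stop top [0.48848912 0.16424134 0.01642108] 39.62446212768555
stop pred side [[384.0, 285.0], [385.0, 279.0], [391.0, 314.0], [392.0, 309.0], [378.0, 285.0], [379.0, 280.0], [385.0, 315.0], [386.0, 309.0]]
...................................
............####...................
..........#..####..................
.........#....###..................
........########...................
........########...................
.......########....................
.......########....................
.......#.#####.....................
...........###.....................
.....########......................
.....#######.......................
....#.######.......................
...########........................
...########........................
...##########......................
..##########......####......####...
..........####...###############...
...................................
```

```bash
python3 - <<'E'
from h import *
S={n:snapshot(n) for n in("top","side")}
ds=masks_of("top","corner_stop"); print([(d["p"],d["xy"],d["mask"].sum()) for d in ds])
ms=[d for d in masks_of("side","corner_stop") if d["xy"][1]>290]; print([(d["p"],d["xy"],d["mask"].sum()) for d in ms])
hsv={c:cv2.cvtColor(S[c]["pixels"],cv2.COLOR_BGR2HSV).astype(int) for c in S}
h=hsv["top"]; print(h[205:228:4,205:224].tolist().__str__()[:1] )
for r in(196,208,220): print([tuple(v) for v in h[r,207:224].tolist()])
for sat in(35,50):
    w=np.zeros((400,640),bool); r=(slice(183,242),slice(205,240)); w[r]=(h[r][...,1]<sat)&(h[r][...,2]<150)
    w=cv2.morphologyEx(w.astype(np.uint8),cv2.MORPH_CLOSE,np.ones((3,3)))
    n,l,st,_=cv2.connectedComponentsWithStats(w); w=l==1+np.argmax(st[1:,4])
    p,e=fit([(S["top"],w)],"corner_stop",[.4885,.164,.016]); print("top",sat,p,e)
    # side with occluder ignored
    m=ms[0]["mask"] if ms else None
    if m is not None:
        hs=hsv["side"]; occ=cv2.dilate(((hs[...,2]>140)&(hs[...,1]<60)).astype(np.uint8),np.ones((5,5)))>0; occ[312:]=False
        row=np.arange(400)[:,None]; 
        def f(q):
            d=0
            for s,t,v in((S["top"],w,None),(S["side"],m,occ)):
                x=(render(s,"corner_stop",[q[0]/100,q[1]/100,q[2]/10])-cv2.GaussianBlur(t.astype(np.float32),(0,0),1))**2
                if v is not None: x[v]=0; x[:300]=0
                d+=x.sum()*(k if v is None else 1)
            return d
        for k in(0,1):
            x0=np.array([p[0]*100,p[1]*100,p[2]*10])
            r_=minimize(f,x0,method="Nelder-Mead",options=dict(initial_simplex=x0+np.array([[0,0,0],[1,0,0],[0,1,0],[0,0,1]]))); print("side"+"+top"*k,r_.x,r_.fun)
E
```

```text
[(0.68, [216.2, 219.9], np.int64(390)), (0.54, [377.7, 228.8], np.int64(808))]
[(0.9, [358.6, 309.7], np.int64(788))]
[
[(78, 101, 137), (78, 103, 138), (78, 97, 139), (77, 92, 138), (76, 81, 139), (75, 69, 140), (73, 52, 127), (73, 30, 103), (120, 4, 118), (120, 2, 118), (120, 2, 119), (90, 5, 112), (70, 9, 81), (68, 23, 90), (68, 38, 120), (69, 43, 126), (68, 42, 139)]
[(79, 111, 133), (79, 109, 133), (78, 108, 134), (79, 107, 133), (78, 97, 126), (77, 33, 107), (75, 4, 114), (120, 4, 116), (90, 2, 117), (90, 2, 112), (68, 12, 82), (72, 40, 96), (74, 65, 121), (75, 67, 121), (75, 68, 123), (74, 62, 124), (70, 50, 132)]
[(77, 84, 137), (76, 78, 134), (75, 53, 115), (75, 8, 127), (90, 2, 116), (135, 4, 117), (120, 2, 115), (90, 3, 101), (72, 15, 84), (75, 45, 102), (76, 63, 130), (75, 67, 134), (74, 63, 137), (75, 67, 141), (73, 62, 145), (74, 62, 145), (72, 59, 143)]
top 35 [0.4917584  0.16570657 0.00558346] 13.406039237976074
side [49.09261192 16.32154473  0.42958565] 3.551831007003784
side+top [49.11940025 16.41986404  0.2896601 ] 20.35924530029297
top 50 [ 0.49286647  0.1670707  -0.05242272] 120.3411865234375
side [49.0951363  16.31203043  0.43825786] 3.5918431282043457
side+top [49.11298734 16.51804917  0.061676  ] 137.20849609375
```

Emit:
step_arm(offset=[[0.1,0.05,0.06],[0.2,0.11,0.12],[0.3,0.17,0.16],[0.4,0.23,0.18],[0.5,0.29,0.2]], roll=[0,0,0,0,0], gripper=100)

```text
time_s: 2.5
eef_pos: [0.3811, -0.5336, 0.3124]
tool_rot: [0.991, 0.134, 0.0, 0.001]
force: [0.2, -0.8, -0.3]
opening: 1.003
grasp_force: 0.0
```

Emit:
step_arm(offset=[[0.1,0.06,0],[0.2,0.12,0],[0.3,0.18,0],[0.4,0.24,0],[0.48,0.3,0]], roll=[0,0,0,-0.04,-0.08])

```text
time_s: 3.0
eef_pos: [0.5735, -0.413, 0.3111]
tool_rot: [0.997, 0.071, 0.0, -0.0]
force: [0.2, -0.4, 1.0]
opening: 0.999
grasp_force: 0.0
```

Emit:
step_arm(offset=[[0,0.11,0],[0,0.22,-0.04],[0,0.34,-0.08],[0,0.46,-0.12],[0,0.58,-0.16]], roll=[0,0,0,0,0])

```text
time_s: 3.5
eef_pos: [0.571, -0.1827, 0.2475]
tool_rot: [0.997, 0.071, 0.0, 0.0]
force: [0.5, 0.9, 0.6]
opening: 1.002
grasp_force: 0.0
```

Emit:
step_arm(offset=[[0.02,0.1,0],[0.04,0.2,0],[0.055,0.3,-0.05],[0.055,0.338,-0.15],[0.055,0.338,-0.27]], roll=[0,0,0,0,0])

```text
time_s: 4.0
eef_pos: [0.5953, -0.0448, 0.1408]
tool_rot: [0.997, 0.074, 0.003, -0.001]
force: [0.6, -0.8, -1.2]
opening: 1.001
grasp_force: 0.0
```

Emit:
step_arm(offset=[[0,0,-0.1],[0,0,-0.2],[0,0,-0.25],[0,0,-0.25],[0,0,-0.25]], roll=[0,0,0,0,0])

```text
time_s: 4.5
eef_pos: [0.5937, -0.0493, 0.0404]
tool_rot: [0.997, 0.071, 0.0, 0.0]
force: [0.6, -0.3, 0.2]
opening: 0.996
grasp_force: 0.0
```

```bash
python3 - <<'E'
from h import *
import cv2
s=get_state(); q=s["tool_rot"]; print(s["eef_pos"],2*np.arctan2(q[1],q[0]))
a=snapshot("side")["pixels"][150:300,220:440]; b=snapshot("top")["pixels"][140:290,220:420]
cv2.imwrite("pics/g1.png",np.hstack([cv2.resize(a,(400,273)),cv2.resize(b,(364,273))]))
E
```

```text
[ 0.59370932 -0.04925996  0.04036256] 0.1430880247927923
```

View pics/g1.png

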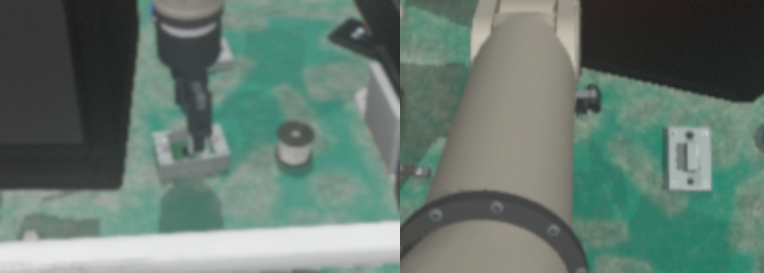

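Side view: the hand is centred over the tray, and the arm is clear of the monitor and the case. I'll lower it to TCP z ≈ 13 mm and close gently.

Emit:
step_arm(offset=[[0,0,-0.03],[0,0.003,-0.05],[0,0.003,-0.068],[0,0.003,-0.068]], roll=[0,0,0,0])

```text
time_s: 5.0
eef_pos: [0.5923, -0.0479, 0.0114]
tool_rot: [0.997, 0.072, -0.001, -0.0]
force: [0.5, 0.1, -0.4]
opening: 1.001
grasp_force: 0.0
```

Emit:
step_arm(offset=[[0,0,0],[0,0,0],[0,0,0],[0,0,0],[0,0,0]], roll=[0,0,0,0,0], gripper=55, squeeze=30)

```text
time_s: 5.5
eef_pos: [0.5935, -0.048, 0.0131]
tool_rot: [0.997, 0.072, 0.0, -0.0]
force: [-0.9, 0.7, 2.8]
opening: 0.69
grasp_force: 33.3
```

Emit:
step_arm(offset=[[0,0.02,0],[-0.01,0.06,0],[-0.02,0.11,0],[-0.04,0.16,0],[-0.05,0.21,0]], roll=[0,-0.01,-0.02,-0.03,-0.04])

```text
time_s: 6.0
eef_pos: [0.5736, 0.0351, 0.0131]
tool_rot: [0.999, 0.039, 0.001, 0.001]
force: [0.3, -3.8, 1.3]
opening: 0.686
grasp_force: 33.3
```

Emit:
step_arm(offset=[[-0.015,0.05,0],[-0.03,0.1,0],[-0.05,0.15,0],[-0.06,0.185,0],[-0.06,0.195,0]], roll=[-0.01,-0.02,-0.03,-0.038,-0.038])

```text
time_s: 6.5
eef_pos: [0.5487, 0.1147, 0.013]
tool_rot: [1.0, 0.011, -0.0, 0.001]
force: [-2.9, -7.3, 10.1]
opening: 0.693
grasp_force: 34.0
```

```bash
python3 - <<'E'
from h import *
s=get_state(); q=s["tool_rot"]; print(s["eef_pos"],2*np.arctan2(q[1],q[0]),s["force"],s["opening"])
S={c:snapshot(c) for c in("top","side")}
a=S["side"]["pixels"][220:370,260:420]; b=S["top"]["pixels"][150:280,190:330]
cv2.imwrite("pics/g2.png",np.hstack([cv2.resize(a,(400,375)),cv2.resize(b,(400,375))]))
E
```

```text
[0.54874987 0.11468804 0.01303254] 0.022388468169343898 [-2.92454301 -7.26526977 10.08109582] 0.6933535938490021
```

View pics/g2.png

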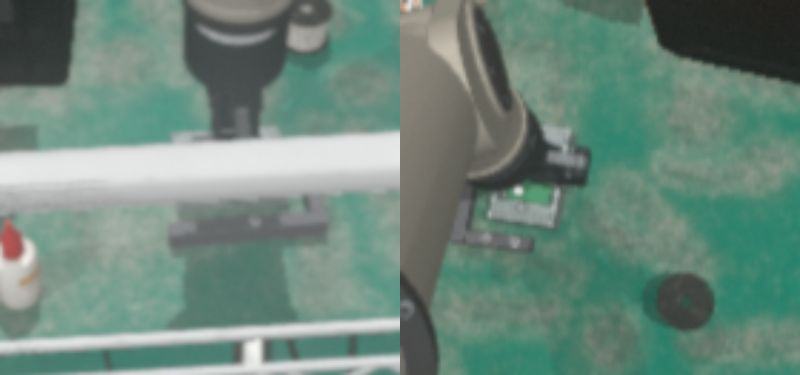

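Tray is beside the stop, held straight and not yet touching the rails. The upward 10 N suggests the left fingertip is touching the end rail, so I'll open, raise 3 mm and grip again.

Emit:
step_arm(offset=[[0,0,0],[0,0,0],[0,0,0]], roll=[0,0,0], gripper=78)

```text
time_s: 6.9
eef_pos: [0.5493, 0.1137, 0.0125]
tool_rot: [1.0, 0.01, -0.0, -0.0]
force: [0.0, -0.2, 0.2]
opening: 0.778
grasp_force: 0.0
```

Emit:
step_arm(offset=[[0,0,0.008],[0,0,0.008],[0,0,0.008]], roll=[0,0,0])

```text
time_s: 7.2
eef_pos: [0.5494, 0.1139, 0.016]
tool_rot: [1.0, 0.01, 0.0, -0.0]
force: [-0.8, 0.3, 0.1]
opening: 0.779
grasp_force: 0.0
```

Emit:
step_arm(offset=[[0,0,0],[0,0,0],[0,0,0],[0,0,0]], roll=[0,0,0,0], gripper=55)

```text
time_s: 7.6
eef_pos: [0.5494, 0.114, 0.0163]
tool_rot: [1.0, 0.01, 0.0, -0.0]
force: [-0.8, -1.3, 5.6]
opening: 0.687
grasp_force: 32.0
```

Emit:
step_arm(offset=[[0,0.02,0],[0,0.035,0],[0,0.04,0],[0,0.045,0],[0,0.045,0]], roll=[0,0,0,0,0])

```text
time_s: 8.1
eef_pos: [0.5499, 0.1298, 0.0163]
tool_rot: [1.0, 0.01, 0.0, 0.001]
force: [0.4, -5.0, 5.9]
opening: 0.687
grasp_force: 32.0
```

Emit:
step_arm(offset=[[0,0.002,0],[0,0.004,0],[0,0.006,0],[0,0.008,0],[0,0.008,0]], roll=[0,0,0,0,0])

```text
time_s: 8.6
eef_pos: [0.55, 0.1325, 0.0163]
tool_rot: [1.0, 0.009, 0.0, 0.001]
force: [-0.1, -5.4, 6.0]
opening: 0.692
grasp_force: 32.0
```

Emit:
step_arm(offset=[[0,0.003,0],[0,0.006,0],[0,0.009,0],[0,0.012,0],[0,0.012,0]], roll=[0,0,0,0,0])

```text
time_s: 9.1
eef_pos: [0.55, 0.1347, 0.0163]
tool_rot: [1.0, 0.009, -0.0, 0.003]
force: [0.2, -12.0, 9.1]
opening: 0.69
grasp_force: 32.3
```

Emit:
step_arm(offset=[[-0.008,0,0],[-0.016,0,0],[-0.022,0,0],[-0.026,0,0],[-0.026,0,0]], roll=[0,0,0,0,0])

```text
time_s: 9.6
eef_pos: [0.5433, 0.1345, 0.0167]
tool_rot: [1.0, 0.008, 0.003, 0.002]
force: [9.7, -12.9, -0.5]
opening: 0.688
grasp_force: 32.2
```

Emit:
step_arm(offset=[[-0.003,0,0],[-0.006,0,0],[-0.009,0,0],[-0.012,0,0],[-0.012,0,0]], roll=[0,0,0,0,0])

```text
time_s: 10.1
eef_pos: [0.5388, 0.1343, 0.0168]
tool_rot: [1.0, 0.008, 0.004, 0.002]
force: [10.8, -13.8, 0.9]
opening: 0.686
grasp_force: 32.2
```

Emit:
step_arm(offset=[[-0.003,0,0],[-0.006,0,0],[-0.009,0,0],[-0.012,0,0],[-0.012,0,0]], roll=[0,0,0,0,0])

```text
time_s: 10.6
eef_pos: [0.5369, 0.1344, 0.0175]
tool_rot: [1.0, 0.008, 0.006, 0.002]
force: [16.4, -13.1, -2.1]
opening: 0.686
grasp_force: 32.7
```

Emit:
step_arm(offset=[[-0.003,0.002,0],[-0.006,0.004,0],[-0.006,0.004,0]], roll=[0,0,0])

```text
time_s: 10.9
eef_pos: [0.5367, 0.1346, 0.018]
tool_rot: [1.0, 0.008, 0.008, 0.002]
force: [20.4, -17.9, -2.5]
opening: 0.689
grasp_force: 32.9
```

Emit:
step_arm(offset=[[0,0,0],[0,0,0],[0,0,0],[0,0,0]], roll=[0,0,0,0], gripper=80)

```text
time_s: 11.3
eef_pos: [0.5291, 0.1388, 0.0164]
tool_rot: [1.0, 0.009, 0.002, 0.001]
force: [6.7, -7.9, 1.4]
opening: 0.798
grasp_force: 4.1
```

Emit:
step_arm(offset=[[0,0,0],[0,-0.01,0],[0,-0.01,0],[0,-0.01,0.05],[0,-0.01,0.15]], roll=[0,0,0,0,0], gripper=100)

```text
time_s: 11.8
eef_pos: [0.524, 0.1372, 0.0738]
tool_rot: [1.0, 0.011, -0.003, 0.001]
force: [1.1, -0.2, 0.2]
opening: 1.0
grasp_force: 0.0
```

Emit:
step_arm(offset=[[0.03,-0.03,0.1],[0.06,-0.13,0.15],[0.09,-0.25,0.15],[0.09,-0.37,0.15],[0.09,-0.49,0.15]], roll=[0,0,0,0.04,0.07])

```text
time_s: 12.3
eef_pos: [0.5627, -0.0597, 0.136]
tool_rot: [0.998, 0.067, 0.0, -0.0]
force: [0.3, 0.6, -0.5]
opening: 1.001
grasp_force: 0.0
```

Emit:
step_arm(offset=[[0,-0.1,0.1],[0,-0.2,0.1],[0,-0.3,0.1],[0,-0.4,0.1],[0,-0.46,0.1]], roll=[0,0,0,0,0])

```text
time_s: 12.8
eef_pos: [0.5618, -0.246, 0.1757]
tool_rot: [0.998, 0.064, -0.0, 0.0]
force: [0.7, -0.3, -0.4]
opening: 0.998
grasp_force: 0.0
```

```bash
python3 - <<'E'
from h import *
s=get_state(); q=s["tool_rot"]; print(s["time_s"],s["eef_pos"],2*np.arctan2(q[1],q[0]),s["force"])
S={c:snapshot(c) for c in("top","side")}
V=[d for d in masks_of("top","lower_half")]; print([(d["p"],d["xy"],d["mask"].sum()) for d in V])
U=[d for d in masks_of("side","upper_half")]; print([(d["p"],d["xy"],d["mask"].sum()) for d in U])
d=[d for d in V if abs(d["xy"][0]-240)<25]
if d: print(fit([(S["top"],d[0]["mask"])],"lower_half",[.5365,.1355,.02]))
cv2.imwrite("pics/g3.png",cv2.resize(S["top"]["pixels"][130:290,190:420],(800,556),interpolation=cv2.INTER_CUBIC))
E
```

```text
12.8 [ 0.56181182 -0.24600412  0.17570294] 0.12741639425768292 [ 0.70904377 -0.29871782 -0.38677958]
[(0.93, [231.1, 214.4], np.int64(875))]
[(0.75, [332.1, 178.0], np.int64(564)), (0.31, [361.4, 304.4], np.int64(354))]
(array([0.5375944 , 0.13379877, 0.0351244 ]), np.float64(5.103071212768555))
```

View pics/g3.png

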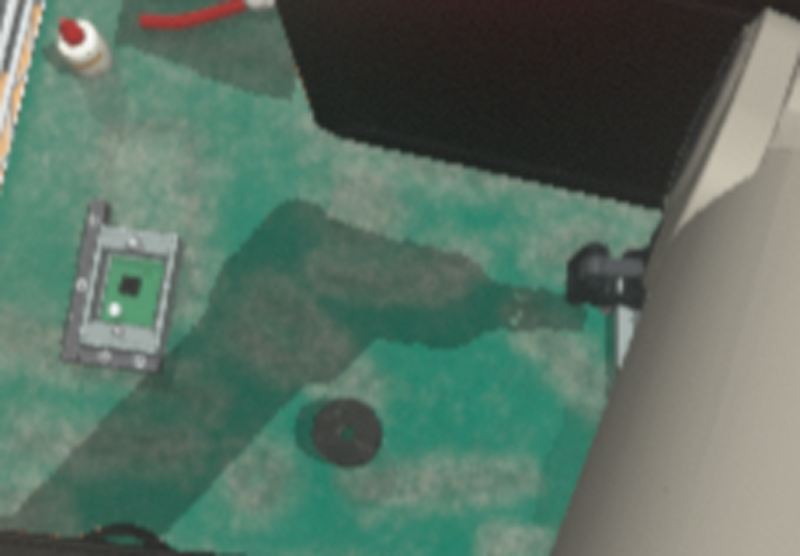

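Top view: the tray lies flush in the L and the spool hasn't moved. Now I'll go to the rib.

Emit:
step_arm(offset=[[0.01,-0.034,-0.05],[0.01,-0.034,-0.15],[0.01,-0.034,-0.25],[0.01,-0.034,-0.3],[0.01,-0.034,-0.3]], roll=[0.005,0.005,0.005,0.005,0.005])

```text
time_s: 13.5
eef_pos: [0.5648, -0.2526, 0.0525]
tool_rot: [0.997, 0.071, -0.003, -0.002]
force: [-0.6, 0.5, -1.2]
opening: 1.001
grasp_force: 0.0
```

```bash
python3 - <<'E'
from h import *
s=get_state(); q=s["tool_rot"]; print(s["time_s"],s["eef_pos"],2*np.arctan2(q[1],q[0]),s["force"])
t=snapshot("top"); g=t["pixels"]
for p in((.537,.1345,.025),):
    print(proj(t,place(np.array([[.033,0,.0385],[-.033,0,.0385]]),p)))
cv2.imwrite("pics/g4.png",cv2.resize(g[180:240,205:255],(600,600)[::1],interpolation=cv2.INTER_CUBIC))
for i in range(6):
    t=snapshot("top")
    for q in("lower_half","corner_stop"):
        for d in masks_of("top",q)[:3]:
            if abs(d["xy"][0]-231)<22 and abs(d["xy"][1]-215)<25: print(q,*fit([(t,d["mask"])],q,[.5365,.1355,.02] if q[0]=="l" else [.4912,.1645,.02]))
E
```

```text
13.5 [ 0.56481081 -0.25262791  0.05250506] 0.14144092271525602 [-0.58830296  0.46536996 -1.19003408]
[[227.64819853 199.55297111]
 [222.82702096 224.84289255]]
lower_half [0.53643048 0.13416807 0.04813939] 6.1168365478515625
corner_stop [0.48960538 0.16550977 0.03494886] 33.463111877441406
corner_stop [ 0.50797419  0.1496555  -0.03447846] 539.8569946289062
lower_half [0.53704334 0.13451806 0.02381989] 10.153654098510742
corner_stop [0.48975903 0.16370379 0.04415512] 114.93970489501953
lower_half [0.53703462 0.13464523 0.02465543] 9.14893913269043
corner_stop [0.48980791 0.16441021 0.04383487] 57.96384048461914
lower_half [0.53711017 0.13390411 0.02589009] 4.992918014526367
corner_stop [0.48958033 0.16530876 0.03169489] 45.8416862487793
lower_half [0.53730531 0.13458259 0.02334549] 4.322514533996582
corner_stop [0.49032836 0.16566313 0.02713822] 46.06965637207031
lower_half [0.53672659 0.13412433 0.03377872] 2.278687000274658
corner_stop [0.4897663  0.16467282 0.04122145] 48.32801818847656
```

View pics/g4.png

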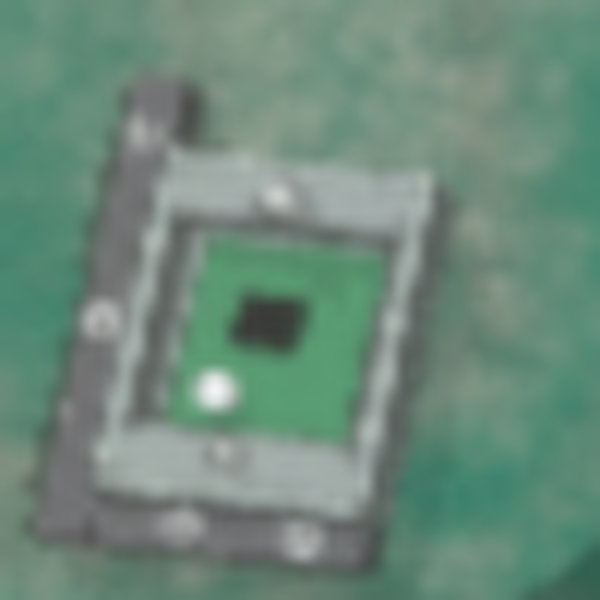

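Top view: the dowel tips at about px (228,199.5) and (223.6,225.5) match the tray pose (0.537, 0.134, yaw ≈ 0.03). The lid comes next.

Emit:
step_arm(offset=[[0,0,0],[0,0,0],[0,0,0]], roll=[0,0,0])

```text
time_s: 14.75
eef_pos: [0.5669, -0.2561, 0.0559]
tool_rot: [0.998, 0.069, 0.0, 0.0]
force: [-0.1, -0.2, -0.5]
opening: 0.998
grasp_force: 0.0
```

Emit:
step_arm(offset=[[-0.003,-0.008,-0.03],[-0.003,-0.008,-0.06],[-0.003,-0.008,-0.088],[-0.003,-0.008,-0.088]], roll=[0,0,0,0])

```text
time_s: 15.15
eef_pos: [0.5639, -0.2586, 0.0181]
tool_rot: [0.998, 0.069, -0.002, -0.001]
force: [-0.1, 0.4, -0.5]
opening: 1.002
grasp_force: 0.0
```

Emit:
step_arm(offset=[[0,0,0],[0,0,0],[0,0,0],[0,0,0],[0,0,0]], roll=[0,0,0,0,0], gripper=0, squeeze=60)

```text
time_s: 15.65
eef_pos: [0.5661, -0.2594, 0.0214]
tool_rot: [0.998, 0.069, 0.0, 0.0]
force: [-0.5, 1.1, 2.0]
opening: 0.172
grasp_force: 59.1
```

Emit:
step_arm(offset=[[0,0,0],[0,0,0],[0,0,0]], roll=[0,0,0])

```text
time_s: 15.95
eef_pos: [0.5661, -0.2594, 0.0212]
tool_rot: [0.998, 0.069, 0.0, 0.0]
force: [-0.8, -0.4, 5.2]
opening: 0.171
grasp_force: 60.0
```

Emit:
step_arm(offset=[[0,0,0.05],[0,0,0.12],[0,0,0.2],[0,0.05,0.25],[0,0.12,0.25]], roll=[0,0,0,0,0])

```text
time_s: 16.45
eef_pos: [0.567, -0.2135, 0.1236]
tool_rot: [0.998, 0.067, 0.002, 0.002]
force: [0.9, 0.1, -1.6]
opening: 0.172
grasp_force: 59.2
```

Emit:
step_arm(offset=[[0,0.1,0],[-0.02,0.2,0],[-0.03,0.3,0],[-0.04,0.4,0],[-0.05,0.5,0]], roll=[0,-0.02,-0.04,-0.06,-0.07])

```text
time_s: 16.95
eef_pos: [0.5447, -0.0098, 0.1203]
tool_rot: [1.0, 0.014, -0.0, 0.0]
force: [0.6, -0.2, -1.0]
opening: 0.174
grasp_force: 59.2
```

Emit:
step_arm(offset=[[-0.01,0.1,0],[-0.02,0.2,0],[-0.023,0.3,0],[-0.023,0.35,0],[-0.023,0.364,0]], roll=[0,0,0,0,0])

```text
time_s: 17.45
eef_pos: [0.5356, 0.1378, 0.1203]
tool_rot: [1.0, 0.017, -0.0, -0.001]
force: [0.3, 0.1, -1.6]
opening: 0.174
grasp_force: 59.1
```

Emit:
step_arm(offset=[[0,0,0],[0,0,0],[0,0,0],[0,0,0]], roll=[0,0,0,0])

```text
time_s: 17.85
eef_pos: [0.5366, 0.1328, 0.1206]
tool_rot: [1.0, 0.013, -0.0, 0.0]
force: [-0.9, -0.1, -0.6]
opening: 0.173
grasp_force: 59.1
```

Emit:
step_arm(offset=[[0.001,0.004,-0.03],[0.001,0.004,-0.06],[0.001,0.004,-0.1],[0.001,0.004,-0.135],[0.001,0.004,-0.135]], roll=[0,0,0,0,0])

```text
time_s: 18.35
eef_pos: [0.535, 0.1353, 0.064]
tool_rot: [1.0, 0.014, -0.002, 0.001]
force: [-0.5, -0.2, -0.9]
opening: 0.175
grasp_force: 59.1
```

```bash
python3 - <<'E'
from h import *
s=get_state(); q=s["tool_rot"]; print(s["time_s"],s["eef_pos"],2*np.arctan2(q[1],q[0]),s["force"])
S={c:snapshot(c) for c in("top","side")}
for c in S:
  for n in("upper_half","lower_half"): print(c,n,[(round(d["p"],2),[float(v) for v in d["xy"]],int(d["mask"].sum())) for d in masks_of(c,n)[:3]])
a=S["side"]["pixels"][250:330,310:410]; b=S["top"]["pixels"][170:250,200:300]
cv2.imwrite("pics/g5.png",np.hstack([cv2.resize(a,(400,320),interpolation=3),cv2.resize(b,(400,320),interpolation=3)]))
E
```

```text
18.35 [0.53495592 0.13528577 0.0639518 ] 0.028646969750122216 [-0.49114907 -0.19462684 -0.85020794]
top upper_half [(0.81, [226.1, 222.5], 456)]
top lower_half [(0.61, [241.7, 220.6], 74)]
side upper_half [(0.68, [350.2, 270.9], 185)]
side lower_half [(0.71, [359.5, 301.7], 319)]
```

View pics/g5.png

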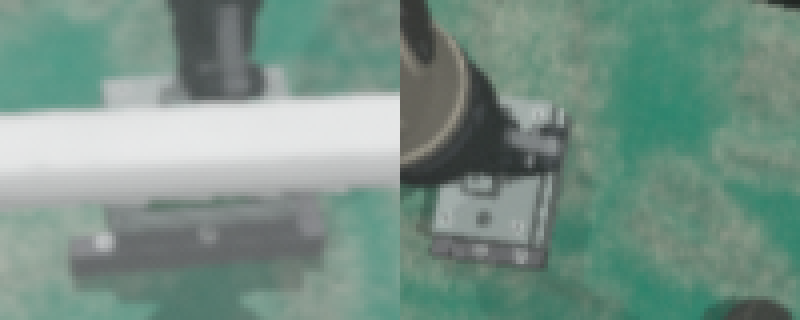

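Top view: the lid is parallel above the tray, with the small hole visible at about px (221,224). I'll lower slowly and watch the force.

Emit:
step_arm(offset=[[0,0,0],[0,0,0],[0,0,-0.005],[0,0,-0.01],[0,0,-0.01]], roll=[0,0,0,0,0])

```text
time_s: 19.15
eef_pos: [0.5366, 0.1359, 0.0623]
tool_rot: [1.0, 0.014, -0.0, 0.0]
force: [0.0, -0.0, -1.5]
opening: 0.173
grasp_force: 59.1
```

Emit:
step_arm(offset=[[0,0,-0.003],[0,0,-0.006],[0,0,-0.009],[0,0,-0.012],[0,0,-0.012]], roll=[0,0,0,0,0])

```text
time_s: 19.65
eef_pos: [0.5367, 0.1359, 0.0577]
tool_rot: [1.0, 0.014, -0.0, 0.0]
force: [0.1, 0.8, -1.9]
opening: 0.171
grasp_force: 59.1
```

Emit:
step_arm(offset=[[0,-0.003,0],[0,-0.003,-0.004],[0,-0.003,-0.008],[0,-0.003,-0.01],[0,-0.003,-0.01]], roll=[0,0,0,0,0])

```text
time_s: 20.15
eef_pos: [0.5368, 0.1347, 0.0537]
tool_rot: [1.0, 0.014, -0.0, 0.0]
force: [0.7, 1.1, -1.9]
opening: 0.171
grasp_force: 59.1
```

Emit:
step_arm(offset=[[0,0,-0.003],[0,0,-0.006],[0,0,-0.009],[0,0,-0.012],[0,0,-0.012]], roll=[0,0,0,0,0])

```text
time_s: 20.65
eef_pos: [0.5367, 0.1347, 0.0489]
tool_rot: [1.0, 0.014, -0.0, 0.0]
force: [-0.6, -0.3, -1.0]
opening: 0.17
grasp_force: 59.1
```

Emit:
step_arm(offset=[[0,0,-0.003],[0,0,-0.006],[0,0,-0.009],[0,0,-0.009]], roll=[0,0,0,0])

```text
time_s: 21.05
eef_pos: [0.537, 0.1348, 0.0472]
tool_rot: [1.0, 0.014, 0.0, 0.0]
force: [-6.0, -2.6, 16.8]
opening: 0.172
grasp_force: 61.7
```

Seated at the expected height. I'll press a little harder and check.

Emit:
step_arm(offset=[[0,0,-0.002],[0,0,-0.003],[0,0,-0.003],[0,0,-0.003],[0,0,-0.003]], roll=[0,0,0,0,0])

```text
time_s: 21.55
eef_pos: [0.537, 0.1348, 0.0471]
tool_rot: [1.0, 0.014, 0.0, 0.0]
force: [-11.0, -3.7, 29.2]
opening: 0.172
grasp_force: 63.5
```

```bash
python3 - <<'E'
from h import *
t=snapshot("top"); snapshot("side"); s=get_state(); print(s["time_s"],s["eef_pos"],s["force"],s["grasp_force"],np.abs(s["qd"]).max())
for n,p in(("solder_spool",(.4586,-.0449)),("spare_fuse_tin",(.6161,-.3856))):
    for d in masks_of("top",n)[:1]: print(n,d["p"],fit([(t,d["mask"])],n,[*p,0])[0])
for d in masks_of("top","upper_half")[:1]: print(d["p"],d["xy"])
print(proj(t,place(np.array([[-.033,0,.042]]),(.537,.1345,.027))))
cv2.imwrite("pics/g6.png",cv2.resize(t["pixels"][175:245,200:270],(560,560),interpolation=3))
E
```

```text
21.65 [0.53700291 0.1348032  0.04713605] [-10.26784009  -2.65645622  29.38484264] 63.450297117233276 0.0014815519718387818
solder_spool 0.85 [ 0.45883272 -0.04468821  0.06878707]
spare_fuse_tin 0.56 [ 0.61536546 -0.38556997  0.02964071]
0.57 [227.6, 221.0]
[[222.51081128 224.64710727]]
```

View pics/g6.png

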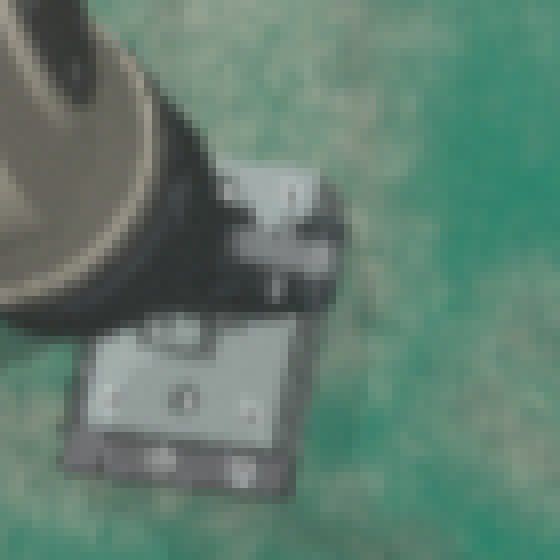

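The lid is seated, with the dowel tip filling the small hole at about px (223,225). The tray is still in the corner and the press is about 29 N.

```bash
python3 -c "
from plant import *
print(sign_off())"
```

```text
the job is handed in; nothing more can be done
None
```

I handed the job in with the tray flush in the corner stop and the lid seated on its dowels, still gripped and pressed down with about 29 N; the solder spool and fuse tin had not moved, the side cutters were not re-measured at the end, and `sign_off()` returned no verdict.

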